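# Tighten the window lock ring of a camera housing with a pin spanner

### The job

The lock ring round the window of the camera housing is still loose. Take the pin spanner that fits it from the spanner block, let both its pins drop right into two opposite holes of the ring, and turn the ring clockwise until it comes up tight on its seal. Go gently: press lightly and do not force the ring once it is tight. Then stand the spanner back in its slot in the block and leave everything else alone.

Things in the scene. Friction and masses are not known exactly. Their poses are not given: they have to be found in the camera images.
- housing: Grey round camera housing fixed to the bench, foot 116 mm wide, body 90 mm; origin at the centre of its underside, z up. Its rim (radius 36 to 45 mm) is 70 mm above the origin. Inside the rim lies the bare metal lock ring (radius 20 to 35 mm), its face 1 mm above the rim; a glass window fills the ring, 4 mm lower.
- ring_centre (a point): Centre of the lock ring, level with its upper face. Six chamfered holes, 8 mm wide, 11 mm deep, 60 degrees apart, centres 27 mm from here: at what angle they stand is NOT measured (nor tied to the housing's yaw or to ring_turn). The ring is stiff to turn (0.2 to 0.35 N m): pins pressed on its face with less than 8 N slide over it without turning it, and drop in when over two holes.
- ring_turn (a joint): How far the ring is screwed on, in rad, growing clockwise seen from above; starts between -0.05 and 0.22. At 0.90 it comes up tight on its seal and cannot turn further; the torque then climbs steeply. It says nothing of where the holes are. Pins have 0.04 rad of play in the holes. The ring stays where it is left.
- seal_twist (a joint): Wind-up in rad of the rubber seal under the ring by the torque that is put on the ring, clockwise positive: 25 N m per rad, 0 when nothing turns the ring, about 0.01 while it turns. Beyond 0.04 (1 N m) the seal is overstrained.
- spanner_large_grip (a point): Spanner for this ring: two chamfered pins (6 mm thick, 8 mm long, 54 mm apart) under a bar 68x14x10 mm, above it a flat upright wing 50 wide (own x; its neck 34), 10 thick (own y), 46 high. Point: middle of the wing, to be gripped across the 10 mm; 44 mm above the pin tips, 36 above the bar's underside, 26 above its top. x runs from pin to pin, z up with pins down. 0.13 to 0.21 kg. Pins fully in: bar lies on the ring.
- spanner_small_grip (a point): The other pin spanner in the block: same wing and same point, but its bar is only 52 mm long and its pins are 38 mm apart, too close for this ring. Stays where it is.
- spanner_block: Black block, 84 (own x) by 112 (own y) by 36 mm high, fixed. Origin: centre of its underside. Two slots in its top, 67 mm long along own x, 10 wide, 14 deep, centred at own y = +35 and -35 mm; a spanner stands in each, pins in the slot, bar on the top, its x along the slot, grip point 72 mm above the block's origin. Which one stands in which slot changes.
- fuse_box: Bystander: small pale lidded box, 37x59x22 mm; origin at the centre of its underside. Stays where it is.
- tape_yellow: Bystander: roll of yellow tape lying flat, 50 mm across, 16 mm high; origin at the centre of its underside. Stays where it is.
- sensor_white: Bystander: white moulded sensor housing, 84x60x25 mm; origin at the centre of its underside. Stays where it is.
- tape_black: Bystander: roll of black tape lying flat, 60 mm across, 18 mm high; origin at the centre of its underside. Stays where it is.
- node_board: Bystander: open circuit board on standoffs, 70x100x21 mm; origin at the centre of its underside. Stays where it is.
Things that resemble listed ones, but are neither listed nor needed, are in the scene too. Leave any pink or red look-alike of the part that bears spanner_large_grip alone.

How it is judged:
On the way, in this order (a step that is already met when the one before it is completed fails the run):
1. both pins of the large spanner are down in two opposite holes of the ring, which is not yet tight (z of spanner_large_grip in the frame of ring_centre below 0.0395 m and horizontal distance between spanner_large_grip and ring_centre below 0.004 m and angle between spanner_large_grip's own z axis and vertical below 0.1 rad and value of joint ring_turn below 0.5 rad), for 0.2 s.
2. with the pins still in the holes the ring is turned up to its stop (z of spanner_large_grip in the frame of ring_centre below 0.0395 m and horizontal distance between spanner_large_grip and ring_centre below 0.004 m and angle between spanner_large_grip's own z axis and vertical below 0.1 rad and value of joint ring_turn above 0.88 rad), for 0.2 s.
At the end, for the whole second after the job is handed in: The ring is tight (ring_turn above 0.88, stop at 0.90), and the large spanner stands upright in the slot it came from, bar on the block's top within 2.5 mm, pins down in the slot, let go; the small spanner and the bystanders are where they were, within 20 mm (value of joint ring_turn above 0.88 rad and z of spanner_large_grip in the frame of spanner_block below 0.0745 m and x of spanner_large_grip in the frame of spanner_block between -0.012 and 0.012 m and (y of spanner_large_grip in the frame of spanner_block between 0.029 and 0.041 m or y of spanner_large_grip in the frame of spanner_block between -0.041 and -0.029 m) and angle between spanner_large_grip's own z axis and vertical below 0.08 rad and distance of spanner_large_grip from where it was at the start of the episode below 0.02 m); the robot touches nothing.
It fails at once if the tight ring is forced: over 1 N m winds its seal up by more than 0.04 rad (value of joint seal_twist above 0.04 rad).
It fails at once if the spanner presses on ring or housing with more than 60 N (contact force between spanner_large and housing above 60 N).
It fails at once if the small spanner is shifted by more than 20 mm (distance of spanner_small_grip from where it was at the start of the episode above 0.02 m).
It fails at once if the robot itself pushes on housing, ring or window with more than 5 N (contact force between any of the fingers, the arm and housing above 5 N).
It fails at once if a bystander is shifted by more than 20 mm (distance of any of fuse_box, tape_yellow, sensor_white, tape_black, node_board from where it was at the start of the episode above 0.02 m).
It also fails if it takes over 67 s, if anything falls off the work surface, if the arm or the gripper's body presses on something with over 40 N, if the wrist force passes 120 N, or if a joint passes its speed limit or range.

### The arm

A 7-joint arm with a two-finger parallel gripper is mounted at the origin on a cart in front of the work surface, level with it; the furniture and walls round the work are solid. World frame = base frame: x ahead of the robot, y to its left, z up, the work surface at z = 0. Lengths are in m, angles in rad, forces in N, time in s.
With the tool pointing down it reaches from about 0.425 to 1.025 m from the base axis. Payload 9.4 kg.
Tool frame: the origin (TCP) lies midway between the tips of the shut fingers; the grasp point (between the pads) lies 19 mm behind it; z points along the fingers, y is the line along which they close (so a half turn about z gives the same grasp; the last joint's range is limited). The gripper opens to 85 mm and grips with 20 to 120 N. Pads are 22 mm wide; open, the fingers measure 114 mm over their backs; the gripper's body (76 mm by 85 mm) begins 54 mm behind the grasp point. The pads swing forward as they close: fully open they stand 13 mm farther back than shut.
Start: joints at [1.132, 0.599, -0.003, 1.599, 0.002, 0.943, -0.08], TCP at [0.257, -0.678, 0.231] pointing down, gripper open.
Joint ranges: [-2.57, 2.57], [-0.35, 1.97], [-1.29, 1.29], [0.11, 2.56], [-1.05, 4.19], [0.11, 1.86], [-2.63, 2.63]. Speed limits (rad/s): [2.22, 2.22, 3.01, 3.01, 3.14, 3.14, 3.14].

### API

Orientations are given as a rotation vector (axis times angle).
In Python, from cell import robot gives the robot as it stands. Calls block until the motion is done:
- robot.move_pose(position, orientation): joint-space move of the TCP to a pose.
- robot.line_to(position, orientation=None, rate=0.15, stop_force=None): straight line of the TCP; orientation=None keeps the orientation; rate is the mean speed in m/s. With stop_force (N) it stops when the force on the tool has changed by that much, and returns True; else False.
- robot.movej(angles): joint-space move.
- robot.gripper_to(opening, squeeze=None): finger opening in m; squeeze is the grip in N (None keeps the last); returns when the fingers have stopped.
- robot.pause(seconds).
- robot.inverse_kinematics(position, orientation): joint angles nearest the present ones, or None.
- robot.capture(name): name is "side" or "top" or "wrist"; returns the picture (480x640x3 uint8, blue, green, red); there is no depth.
- robot.camera_model(name): a dict with "camera_matrix" (3x3 intrinsics, pixels), "rvec" (rotation vector, rad) and "tvec" (3), from world to camera coordinates, as OpenCV has them; the wrist camera has in their place "hand_eye" (4x4, takes a point from camera to tool coordinates, whose origin is the TCP and whose axes are the flange's). Camera axes: x right, y down, z forward; pixel columns grow to the right and rows downward; lengths in m; the calibration is good to about 2 mm. The wrist camera is an equidistant fisheye: a pixel r from the principal point sees the ray r / f radians off the axis. A picture is of the moment at which its call begins: read the wrist's pose just before it. camera_model takes no time and is no camera call.
A pose or a line that the arm cannot do raises robot.PlanningError and nothing moves.
- robot.sign_off(): hands the job in; it is judged then, once.
Trained networks look in the newest picture that a camera, given by its name, has taken for a name from the list of things; names that differ only in an ending like _2 or _b are one class to them, and where a whole thing is asked for, a point or a joint stands for the part that bears it (a point fixed in the world has none). Each returns a list of dicts, best first, with "conf" (0 to 1); they miss things now and then, are a little off and sometimes report something else, mostly with a low value. They report only what shows in the picture. A call takes as long as a camera call. They do not tell look-alikes from the thing itself.
- robot.search_frame(camera, target): "centre" ([x, y, z] in m, in world coordinates, good to about 4 mm: the middle of the surface that is visible of it).
- robot.outline_of(camera, target): "mask" (480x640 bool, what is visible of it).
- robot.spot_point(camera, target): "centre" ([x, y, z] in m, in world coordinates, good to about 4 mm: a listed point, or the origin of a listed thing).
Readings, each from a call of its own:
- robot.get_clock(): time.
- robot.get_q(): joint angles.
- robot.get_qvel(): joint speeds.
- robot.get_joint_torque(): joint torques, N m.
- robot.get_tcp_pos(): TCP position.
- robot.get_eef_rot(): TCP orientation.
- robot.get_wrist_force(): force on the tool from outside, world axes, zero at the start.
- robot.get_torque(): the same for the moment, N m.
- robot.get_width(): finger opening in m.
- robot.get_gripper_force(): force on a finger pad.
Only numpy, scipy, OpenCV 4.12 (cv2) and the standard library are available. Lean on these libraries where they do the work, as an engineer would, in place of code of your own. Each camera call takes 0.05 s, during which the arm holds its last target. There are 200 camera calls.

## Working session

There is one attempt and no reset: what is moved stays moved. The work goes in short steps, each a Python script; the robot and the scene stay as the last script left them, time stands still between calls to the robot, and variables do not carry over. Pictures are saved under pics/ and viewed, at most 10 in all, crops included, and the job is handed in when it is done.

```bash
mkdir -p pics; ls
python3 - <<'E'
from cell import robot
import cv2,numpy as np
a=robot.capture("side");b=robot.capture("top")
cv2.imwrite("pics/side.png",a);cv2.imwrite("pics/top.png",b)
np.set_printoptions(precision=4,suppress=True)
for c in("side","top"):
  for t in("ring_centre","housing","spanner_large_grip","spanner_small_grip","spanner_block"):
    print(c,t,[(np.round(d["centre"],4).tolist(),round(d["conf"],2)) for d in robot.spot_point(c,t)])
print(robot.camera_model("top"),robot.camera_model("wrist"),robot.get_clock(),robot.get_eef_rot())
E
```

```text
pics
side ring_centre [([0.511, 0.0613, 0.0715], 0.97)]
side housing [([0.5127, 0.0611, 0.0004], 0.9)]
side spanner_large_grip [([0.5296, 0.2206, 0.0034], 0.93), ([0.4081, 0.6137, 0.0064], 0.82), ([0.5671, 0.3811, 0.0714], 0.8), ([0.4693, 0.4938, 0.0066], 0.62), ([0.4168, 0.2421, -0.0002], 0.2)]
side spanner_small_grip [([0.565, 0.3183, 0.0721], 0.65)]
side spanner_block [([0.5657, 0.3494, 0.0041], 0.92)]
top ring_centre [([0.5125, 0.0652, 0.072], 0.81)]
top housing [([0.5128, 0.0617, -0.0018], 0.95), ([0.376, 0.3883, 0.0024], 0.5)]
top spanner_large_grip [([0.528, 0.2203, 0.0057], 0.86), ([0.4679, 0.4924, 0.0074], 0.71), ([0.4101, 0.6139, 0.006], 0.55), ([0.5604, 0.382, 0.0733], 0.45)]
top spanner_small_grip [([0.5614, 0.3125, 0.0699], 0.6)]
top spanner_block [([0.559, 0.3502, 0.0003], 0.67)]
{'camera_matrix': array([[546.7095,   0.    , 324.4022],
       [  0.    , 546.7095, 237.26  ],
       [  0.    ,   0.    ,   1.    ]]), 'rvec': array([ 2.1767, -2.225 ,  0.1008]), 'tvec': array([0.3653, 0.5037, 1.1493])} {'camera_matrix': array([[371.6483,   0.    , 319.4273],
       [  0.    , 371.6483, 236.7855],
       [  0.    ,   0.    ,   1.    ]]), 'hand_eye': array([[ 0.0002, -0.9455, -0.3255,  0.0837],
       [ 1.    ,  0.0004, -0.0003, -0.0013],
       [ 0.0005, -0.3255,  0.9455, -0.1429],
       [ 0.    ,  0.    ,  0.    ,  1.    ]])} 0.6 [-3.0903 -0.5653  0.0001]
```

View pics/side.png

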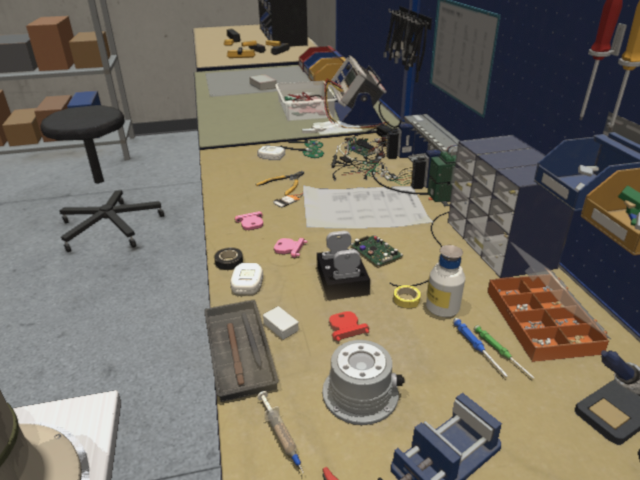

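View pics/top.png

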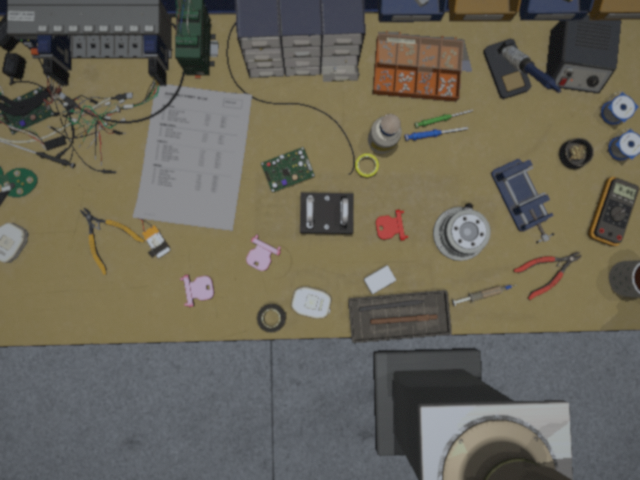

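Candidates (side image): red look-alike lying at (348,325), pink ones at (290,245) and (250,220), and two grey upright spanners in the block, at (345,263) near and (338,243) far. The large one must be one of the two grey spanners. In the top view the far one's bar (310,213) looks longer than the near one's (345,212). I'll check this from close by and look at the ring on the way.

```bash
cat > h.py <<'E'
from cell import robot
import cv2,numpy as np
from scipy.spatial.transform import Rotation as Ro
np.set_printoptions(precision=4,suppress=True)
def ori(a):  # tool down, tool x axis at world angle a
    return (Ro.from_euler('z',a)*Ro.from_rotvec([np.pi,0,0])).as_rotvec()
M=robot.camera_model("wrist");K=M["camera_matrix"];HE=M["hand_eye"]
def snap(name):
    p=np.array(robot.get_tcp_pos());R=Ro.from_rotvec(robot.get_eef_rot()).as_matrix()
    im=robot.capture("wrist");cv2.imwrite(f"pics/{name}.png",im)
    np.savez(f"pics/{name}.npz",p=p,R=R);return im,p,R
def rectify(im,p,R,c,z,half,s):
    """orthophoto of the plane at height z: x world up, y world left; s m per px"""
    n=int(2*half/s);g=np.arange(n)*s-half
    X=c[0]-g[:,None]+0*g[None];Y=c[1]-g[None]+0*g[:,None]
    W=np.stack([X,Y,np.full_like(X,z)],-1)-p
    C=(W@R-HE[:3,3])@HE[:3,:3]
    r=np.hypot(C[...,0],C[...,1]);th=np.arctan2(r,C[...,2])
    u=K[0,2]+K[0,0]*th*C[...,0]/r;v=K[1,2]+K[1,1]*th*C[...,1]/r
    return cv2.remap(im,u.astype(np.float32),v.astype(np.float32),cv2.INTER_CUBIC)
E
python3 - <<'E'
from h import *
def sp(t): print(t,[(np.round(d["centre"],4).tolist(),round(d["conf"],2)) for d in robot.spot_point("wrist",t)])
robot.move_pose([0.512,0.063,0.17],ori(0)); print(robot.get_q(),robot.get_clock())
im,p,R=snap("ring"); sp("ring_centre")
A=rectify(im,p,R,[0.512,0.063],0.071,0.06,0.0003)
robot.move_pose([0.563,0.35,0.20],ori(0)); print(robot.get_q(),robot.get_clock())
im,p,R=snap("block")
for t in("spanner_large_grip","spanner_small_grip","spanner_block"): sp(t)
B=rectify(im,p,R,[0.563,0.35],0.036,0.08,0.0004)
cv2.imwrite("pics/rect.png",np.hstack([A,B]));
E
```

```text
[-0.2087  0.4386 -0.0308  2.1329  0.0246  0.5702 -1.8292] 3.3667
ring_centre [([0.5095, 0.0615, 0.0687], 0.82), ([0.3442, 0.4719, -0.0005], 0.4)]
[-0.6393  0.5558  0.0004  1.7814  0.0014  0.8056 -2.213 ] 4.5917
spanner_large_grip [([0.4101, 0.6138, 0.0021], 0.69), ([0.562, 0.3802, 0.0711], 0.65), ([0.5321, 0.2248, 0.011], 0.61), ([0.4678, 0.4934, 0.0055], 0.59)]
spanner_small_grip [([0.5611, 0.3172, 0.0689], 0.71)]
spanner_block [([0.563, 0.3492, 0.0054], 0.66)]
```

View pics/rect.png

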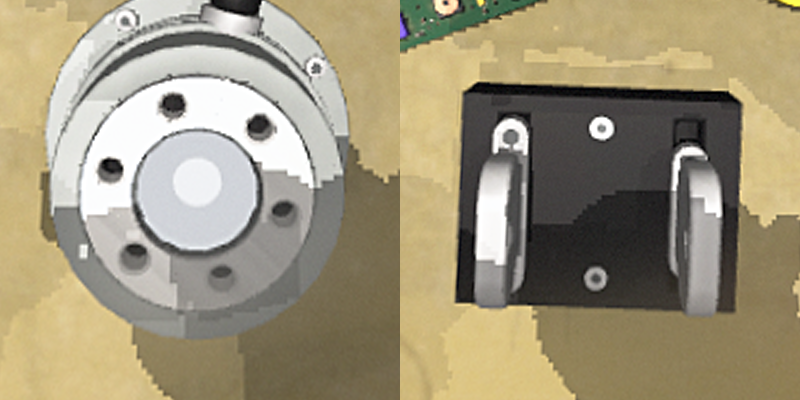

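The ring has six holes, and in the orthophoto they sit at about 16° mod 60°. In the block view the left spanner (511,200) has a bar filling its slot, so it is the large one. The right one (690,230) leaves slot end showing and is the small one. The block is yawed about -1.9°. Next is one view from the opposite wrist yaw (also better for joint 7), to cancel the hand-eye error.

Run:
```python
from h import *
robot.move_pose([0.512,0.063,0.17],ori(np.pi)); print(robot.get_q(),robot.get_clock())
im,p,R=snap("ring2")
A=rectify(im,p,R,[0.512,0.063],0.071,0.06,0.0003)
robot.move_pose([0.562,0.383,0.18],ori(np.pi-.033)); print(robot.get_q(),robot.get_clock())
im2,p2,R2=snap("block2")
d=np.load("pics/block.npz");im1=cv2.imread("pics/block.png")
f=lambda *a:rectify(*a,[0.562,0.384],0.046,0.045,0.0002)[:,125:325]
B1=f(im1,d["p"],d["R"]);B2=f(im2,p2,R2)
A=np.vstack([A,np.zeros((50,400,3),np.uint8)])
cv2.imwrite("pics/rect2.png",np.hstack([A,B1,B2]))
```

```text
[ 0.3967  0.5856 -0.9115  2.0967  0.6706  0.7796  0.6319] 7.2083
[-0.1745  0.7339 -0.8409  1.7212  0.6429  0.9866  0.2765] 8.4917Traceback (most recent call last):
  File "<stdin>", line 11, in <module>
    return _nx.concatenate(arrs, 1, dtype=dtype, casting=casting)
           ~~~~~~~~~~~~~~~^^^^^^^^^^^^^^^^^^^^^^^^^^^^^^^^^^^^^^^
ValueError: all the input array dimensions except for the concatenation axis must match exactly, but along dimension 0, the array at index 0 has size 450 and the array at index 1 has size 449
```

```bash
sed -i 's/int(2\*half\/s)/round(2*half\/s)/' h.py
python3 - <<'E'
from h import *
L=lambda n:(cv2.imread(f"pics/{n}.png"),*[np.load(f"pics/{n}.npz")[k] for k in "pR"])
A=rectify(*L("ring2"),[0.512,0.063],0.071,0.06,0.0003)
f=lambda n:rectify(*L(n),[0.562,0.384],0.046,0.045,0.0002)[:,125:325]
A=np.vstack([A,np.zeros((50,400,3),np.uint8)])
cv2.imwrite("pics/rect2.png",np.hstack([A,f("block"),f("block2")]))
E
```

```text
(no output)
```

View pics/rect2.png

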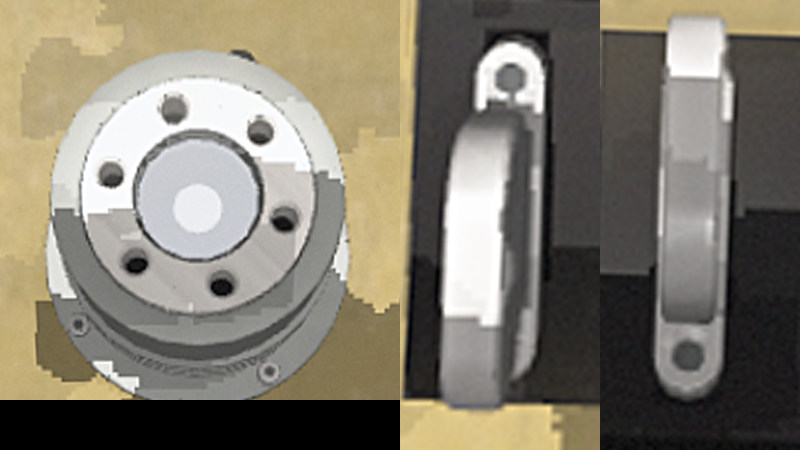

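Ring centre ≈ (0.514, 0.0638), with holes at 15.8° mod 60°; both views agree within 1 mm. The large spanner's bar-end marks, (511,77) in one view and (687,355) in the other, put its middle at ≈ (0.5638, 0.3845), with 55.6 mm between marks against 54 mm stated. Grasping it now.

Run:
```python
from h import *
o=ori(np.pi-.033)
robot.gripper_to(0.06)
robot.move_pose([0.5638,0.3847,0.13],o)
f0=np.array(robot.get_wrist_force())
print(robot.line_to([0.5638,0.3847,0.053],rate=0.06,stop_force=15),robot.get_tcp_pos(),f0)
robot.gripper_to(0.0,30)
print(robot.get_width(),robot.get_gripper_force(),np.array(robot.get_wrist_force()),robot.get_torque(),robot.get_tcp_pos(),robot.get_eef_rot())
im,p,R=snap("grip")
for t in("spanner_large_grip","spanner_small_grip"):print([(np.round(d["centre"],4).tolist(),round(d["conf"],2)) for d in robot.spot_point("wrist",t)])
print(robot.get_clock())
```

```text
False [0.564  0.3849 0.0534] [0.8309 0.47   0.4024]
0.009346144751737118 32.23052652552724 [0.4985 0.4883 0.9866] [-0.0531  0.0234 -0.0288] [0.5639 0.3847 0.0531] [0.0519 3.141  0.0001]
[([0.4663, 0.4927, 0.0103], 0.78), ([0.5645, 0.3822, 0.0699], 0.68), ([0.5321, 0.2253, 0.0124], 0.64)]
[([0.5591, 0.3148, 0.0688], 0.8)]
11.3167
```

Run:
```python
from h import *
robot.gripper_to(0.0,50)
robot.line_to([0.5638,0.3847,0.15],rate=0.12)
print("lift",robot.get_wrist_force(),robot.get_width())
robot.move_pose([0.514,0.0638,0.13],ori(np.pi+.277))
print(robot.get_q())
f0=np.array(robot.get_wrist_force())
hit=robot.line_to([0.514,0.0638,0.0872],rate=0.03,stop_force=4)
print(hit,robot.get_tcp_pos(),robot.get_wrist_force()-f0,f0,robot.get_torque(),robot.get_clock())
im,p,R=snap("ins")
cv2.imwrite("pics/ins_c.png",im)
```

```text
lift [ 0.2196 -0.4847 -2.5649] 0.009118129674856913
[ 0.385   0.6632 -0.9186  2.123   0.8008  0.7486  0.7862]
True [0.5141 0.0637 0.0879] [-0.0048 -1.2407  8.4626] [-0.2294  0.1687 -2.0507] [-0.1198  0.1689  0.0122] 15.05
```

View pics/ins_c.png

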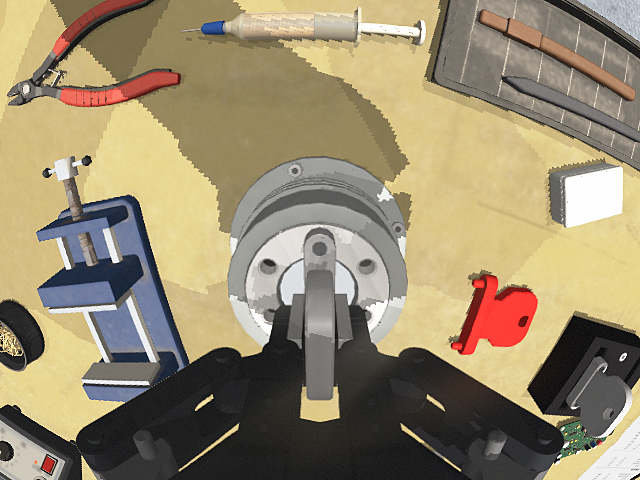

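The bar lies on the ring at (320,290) and the other four holes show symmetrically around it, with the TCP at z = 0.088 as expected, so the pins are fully in. Now turning clockwise in small steps while watching the torque.

Run:
```python
from h import *
robot.pause(0.3)
t0=np.array(robot.get_torque());c0=robot.get_clock();print(t0)
P=[0.514,0.0638,0.0876];a=np.pi+.277;out=[]
tot=0
while tot<1.08:
    st=0.03 if tot<0.64 else 0.012
    tot+=st
    robot.move_pose(P,ori(a-tot))
    T=np.array(robot.get_torque())-t0;F=np.array(robot.get_wrist_force())
    out.append((tot,T[2],*F,robot.get_clock()-c0))
    if abs(T[2])>0.58 or F[2]>20 or np.hypot(F[0],F[1])>12 or robot.get_clock()-c0>28: break
np.save("turn.npy",out)
print(np.array(out)[::4]);print(np.array(out)[-4:]);print(robot.get_tcp_pos(),robot.get_q())
```

```text
[-0.1041  0.0985 -0.0592]
[[ 0.03    0.197  -0.3765 -1.7739  7.3289  0.25  ]
 [ 0.15    0.259  -0.8282 -3.1362  6.7983  1.25  ]
 [ 0.27    0.2299  0.2084 -3.7426  6.6159  2.25  ]
 [ 0.39    0.2501  1.1712 -3.4528  6.5286  3.25  ]
 [ 0.51    0.2525  0.9077 -3.9581  5.7582  4.25  ]
 [ 0.63    0.287   1.4944 -4.0496  5.237   5.25  ]
 [ 0.696   0.2878  0.643  -3.8241  6.4755  6.25  ]
 [ 0.744   0.3307  0.7176 -5.1035  6.2454  7.25  ]
 [ 0.792   0.3069  0.7163 -4.179   6.7544  8.25  ]
 [ 0.84    0.3378  0.4031 -3.9933  7.1155  9.25  ]
 [ 0.888   0.5638  0.9184 -4.5201  6.4767 10.25  ]]
[[ 0.864   0.4105 -0.1637 -4.0639  7.3036  9.75  ]
 [ 0.876   0.4924  0.4297 -4.879   6.6688 10.    ]
 [ 0.888   0.5638  0.9184 -4.5201  6.4767 10.25  ]
 [ 0.9     0.6997 -0.4451 -4.7469  6.4369 10.5   ]]
[0.5144 0.0629 0.0879] [ 0.1912  0.6437 -0.6143  2.1624  0.7282  0.5498 -0.023 ]
```

Torque climbed steeply from 0.34 to 0.70 N m over the last 0.05 rad, so the ring is tight. Now unwinding, lifting out and returning the spanner.

Run:
```python
from h import *
robot.pause(0.3)
P=[0.514,0.0638,0.0876];a=np.pi+.277-.9
b=0
while robot.get_torque()[2]>0.0 and b<0.13:
    b+=.012; robot.move_pose(P,ori(a+b))
print("back",b,robot.get_torque(),robot.get_wrist_force())
robot.line_to([0.514,0.0638,0.15],rate=0.06)
print("lift",robot.get_wrist_force(),robot.get_tcp_pos(),robot.get_width())
o=ori(np.pi-.033)
robot.move_pose([0.5638,0.3847,0.15],o)
robot.line_to([0.5638,0.3847,0.075],rate=0.12)
f0=np.array(robot.get_wrist_force())
print(robot.line_to([0.5638,0.3847,0.0523],rate=0.03,stop_force=5),robot.get_tcp_pos(),robot.get_wrist_force()-f0,robot.get_torque(),robot.get_q(),robot.get_clock())
im,p,R=snap("ret");cv2.imwrite("pics/ret_c.png",im)
```

```text
back 0.06 [-1.0149  0.0261 -0.0169] [ 0.3487 -3.2588  6.9997]
lift [ 0.5794 -0.4208 -2.253 ] [0.5138 0.0637 0.1497] 0.00938003087896776
True [0.5636 0.3844 0.0531] [-1.2752  0.7475  6.9467] [-0.1927  0.0723 -0.004 ] [-0.2292  0.8776 -0.755   1.79    0.8093  0.816   0.1436] 31.3417
```

View pics/ret_c.png

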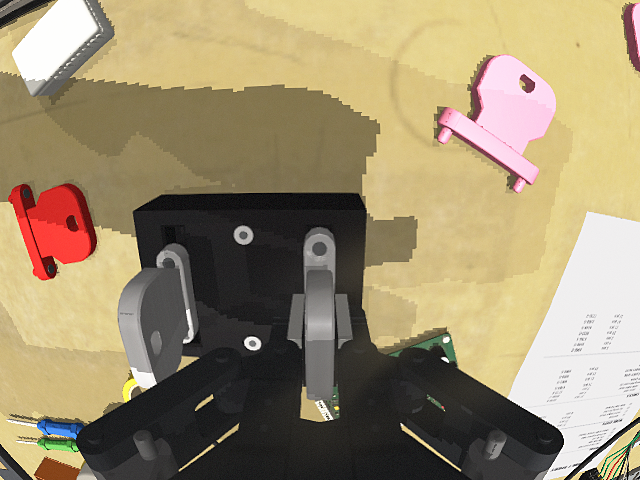

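The spanner sits in its slot at (319,290), bar flat on the block at the same height as when it was gripped. The small spanner at (160,310) is undisturbed. Releasing, clearing and making a last check.

Run:
```python
from h import *
robot.gripper_to(0.055)
robot.line_to([0.5638,0.3847,0.20],rate=0.1)
robot.pause(0.5)
im,p,R=snap("fin");cv2.imwrite("pics/fin_c.png",im)
print([(np.round(d["centre"],4).tolist(),round(d["conf"],2)) for d in robot.spot_point("wrist","spanner_large_grip")],robot.get_wrist_force(),robot.get_clock())
```

```text
[([0.5604, 0.3826, 0.0724], 0.83), ([0.4117, 0.61, 0.0066], 0.72), ([0.5312, 0.2227, 0.0077], 0.7), ([0.4697, 0.494, 0.0087], 0.63)] [-0.3582  0.1269  0.0514] 34.1167
```

View pics/fin_c.png

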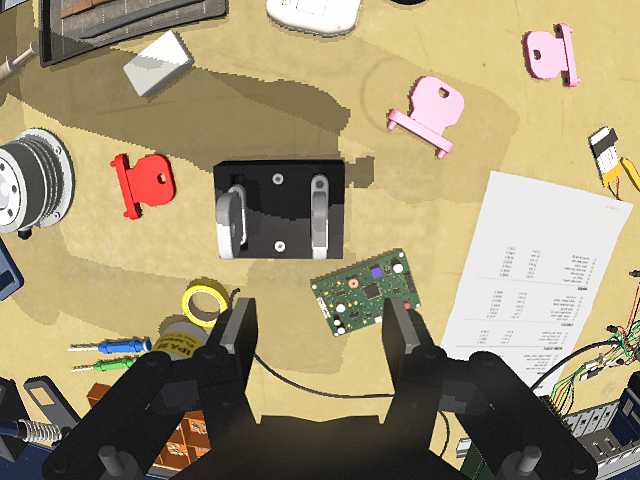

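The large spanner stands upright in its slot at (320,215), let go; the small one at (230,220) and the bystanders are in place.

```bash
python3 -c "
from cell import robot
print(robot.sign_off())"
```

```text
the job is handed in; nothing more can be done
None
```

The lock ring was turned clockwise until it came up tight (torque rose to about 0.7 N m), the large spanner is back upright in its slot and released, and the job was handed in after about 34 s on the robot's clock; no verdict came back.

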